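# Test stroke and inspection hold on the board tester

### The job

With the cover of the board tester shut, swing its sprung test lever all the way to the stop and let it come right back to rest. Then lift the sprung cover by its bar handle until the pointer on its side lines up with the index tab on the quadrant, and finish while still holding the cover steady there with the gripper, so that the bench camera can look in under it. Do not shift the index tab, and leave the other things on the bench where they are.

Things in the scene. Friction and masses are not known exactly. Their poses are not given: they have to be found in the camera images.
- tester: Circuit-board tester, fixed to the bench: grey open-topped housing 220 (its x) x 180 (its y) x 96 mm high. Origin under its centre, on the bench; its +z is up, its -x is the front where the cover's bar handle is, its +y side carries the lever, its -y side the quadrant plate. It stands turned on the bench (yaw 0.9 to 1.5 rad), so its front looks to the robot's right and the quadrant away from the robot
- cover (a joint): angle of the sprung cover, rad: 0 shut (level), grows as the bar handle goes up, stop at 1.0. The hinge spring and weight always pull it shut: about 3 N at the bar when shut, about 5 N at 0.75 rad; let go, it shuts at once
- cover_hinge (a point): middle of the cover's hinge line, at the rear top of the housing, 100 mm above the bench; axes as the tester's; the hinge line runs along its y. The cover is 205 mm long (towards the tester's -x) and 176 mm wide, 9 mm thick, white frame with a clear window
- cover_bar (a point): middle of the cover's bar handle: round steel bar 12 mm in diameter, 110 mm long, parallel to the hinge, 250 mm from the hinge line, in front of the cover with a clear gap of about 40 mm behind it and nothing fixed under it; about 105 mm above the bench when shut. It can be pinched from above (fingers closing along the tester's x) and turns freely enough between fingers as the cover swings. Its axes turn with the cover
- pointer (a point): tip of the dark steel pointer on the cover's side beside the quadrant, 176 mm from the hinge line, 101 mm to the tester's -y side; swings with the cover
- index (a joint): angle of the steel index tab, rad, on the same scale and hinge line as the cover: the pointer is in line with the tab when joint cover equals this value. Set anywhere from 0.35 to 0.75; it stays by friction, must not be shifted
- index_tip (a point): tip of the index tab (steel block 30 x 20 x 16 mm with a short tooth) clamped on the upright aluminium quadrant plate at the tester's -y side; the quadrant is an arc 20 mm wide of 195 mm mean radius about the hinge line, ticks each 0.1 rad. Same radius and plane as the pointer tip, so the two points coincide when lined up
- lever (a joint): angle of the sprung test lever, rad: 0 at rest (leaning 0.5 rad from upright to the tester's -x), 1.0 at its stop (leaning 0.5 rad to +x); a spring brings it back, about 2 N at the knob at rest, about 6 N at the stop
- lever_pivot (a point): pivot of the lever, 70 mm above the bench, 125 mm to the tester's +y side; axes as the tester's; the lever turns about its y
- lever_knob (a point): centre of the black ball knob, 32 mm in diameter, at the lever's end, 130 mm from the pivot, on a 12 mm rod; about 184 mm above the bench at rest, 200 mm half-way; free room around and above it
- jar: bystander: small lidded jar, 48 mm across, 55 high, near the lever; origin under its centre
- reel: bystander: component reel lying flat, 90 mm across, 25 high; origin under its centre
- driver: bystander: black-handled screwdriver lying in front of the tester; origin on the bench under it
- cutters: bystander: cutters with blue grips, lying, about 145 mm long, 14 high; origin at the rivet, on the bench
- bottle: bystander: blue bottle with a black cap, 54 mm across, 120 high; origin under its centre
- parts_tray: bystander: black divided tray 120 x 90 x 25 mm; origin under its centre
- case: bystander: black flat case 90 x 60 x 28 mm; origin under its centre

How it is judged:
By the outcome, as a careful person would: the job done as asked, in the order asked, and still so for the second after the job is handed in, while the arm keeps its last pose, push and grip.
It also fails if it takes over 51 s, if anything falls off the work surface, if the arm or the gripper's body presses on something with over 40 N, if the wrist force passes 120 N, or if a joint passes its speed limit or range.

### The arm

A 7-joint arm with a two-finger parallel gripper is mounted at the origin on the work surface. World frame = base frame: x ahead of the robot, y to its left, z up, the work surface at z = 0. Lengths are in m, angles in rad, forces in N, time in s.
With the tool pointing down it reaches from about 0.4 to 0.85 m from the base axis. Payload 10.4 kg.
Tool frame: the origin (TCP) lies at the very end of the fingers, on their centre line; the grasp point (between the pads) lies 19 mm behind it (manip.grip_depth is the distance from the TCP to the grasp point, in m); z points along the fingers, x is the direction in which the jaws open and shut, and the axes are right-handed (so a half turn about z gives the same grasp; the last joint's range is limited). The gripper opens to 85 mm and grips with 20 to 120 N. Pads are 22 mm wide; open, the fingers measure 114 mm over their backs; the gripper's body (76 mm by 85 mm) begins 54 mm behind the grasp point. The pads swing forward as they close: fully open they stand 13 mm farther back than shut.
Start: joints at [-1.354, 0.332, -0.065, 1.46, 0.022, 1.35, -0.088], TCP at [0.148, 0.607, 0.192] pointing down, gripper open.
Joint ranges: [-2.6, 2.6], [-0.5, 2.12], [-1.47, 1.34], [0.16, 2.42], [-1.27, 4.41], [0.06, 2.06], [-2.6, 2.6]. Speed limits (rad/s): [2.22, 2.22, 2.79, 2.79, 3.14, 3.14, 3.14].

### API

Orientations are given as a unit quaternion [x, y, z, w].
In Python, from workcell import manip, cams gives the robot as it stands. The module is installed in compiled form; this text tells all that it offers.
- The arm moves only by the tool move_arm, never from a script. Its arguments are lists of equal length, an entry for each row: "claw": the opening, from 0 (shut) to 1 (fully open); "dp": the shift along the tool's x, y, z as a fraction of full scale, a list of three; "turn": the turn, a rotation vector about the tool's x, y, z as a fraction of full scale, a list of three. A call has 1 to 8 rows; each row shifts and turns the commanded pose from where the row before left it, along the tool's axes as they then stand; what a row does not reach is not made up. Full scale, the value 1, is 200 mm for a shift and 45 degrees for a turn. A row lasts 1/12 s, in which the tool goes at most 41.7 mm and 7.16 degrees, less where a joint would pass 70% of its speed; a pose out of reach is approached as far as the arm can. A call with a number of a shift or a turn outside -1 to 1 is refused whole. A call with a gripper value outside its range is refused whole. The fingers move at their own pace and stop on an object; "grip_force" is the grip in N (left out, the last holds). Time passes only in rows, so rows that do not move let the fingers close. It gives the time, the measured TCP pose, the force and the opening at its end, in the units of the state.
- manip.get_obs(): the state, without advancing time (a new reading comes with each control period).
- cams.camera(name): name is "side" or "top"; returns the picture (420x560x3 uint8, red, green, blue); there is no depth.
- cams.camera_info(name): a dict with "fx", "fy", "cx", "cy" (pixels), "pose" (4x4, takes a point from camera to world coordinates). Camera axes: x right, y down, z forward; pixel columns grow to the right and rows downward; lengths in m; the calibration is good to about 2 mm. A picture is of the moment at which its call begins. camera_info takes no time and is no camera call.
- manip.hand_in(): hands the job in, once; it reports no verdict.
The state is a dict: "clock": time; "joint_pos": joint angles; "joint_velocities": joint speeds; "tau": joint torques, N m; "position": TCP position; "ee_rot": TCP orientation; "ft_force": force on the tool from outside, world axes, zero at the start; "torque": the same for the moment, N m; "grip_width": opening from 0.0 (shut) to 1.0 (fully open).
Only numpy, scipy, OpenCV 4.12 (cv2) and the standard library are available. Lean on these libraries where they do the work, as an engineer would, in place of code of your own. Each camera call takes 0.05 s, during which the arm holds its last target.

## Working session

There is one attempt and no reset: what is moved stays moved. The work goes in short steps, Python scripts to look and compute and a tool call to move; the robot and the scene stay as the last step left them, time stands still between calls to the robot, and variables do not carry over. Pictures are saved under pics/ and viewed, and the job is handed in when it is done.

Besides the shell and the picture viewer there is one more tool, called after "Emit:" as name(argument=value, ...) on one line, values as JSON. move_arm: Moves the arm, as the interface text tells. Shift numbers are shares of 200 mm and turn numbers shares of 45 degrees, none past 1 either way. Its arguments: {"type":"object","properties":{"claw":{"type":"array","items":{"type":"number"}},"dp":{"type":"array","items":{"type":"array","items":{"type":"number"}}},"turn":{"type":"array","items":{"type":"array","items":{"type":"number"}}},"grip_force":{"type":"number"}},"required":["claw","dp","turn"]}

```bash
mkdir -p pics; ls; python3 - <<'E'
from workcell import manip, cams
import cv2,numpy as np
np.set_printoptions(precision=4,suppress=True)
print(manip.get_obs(), manip.grip_depth)
for n in("side","top"):
    i=cams.camera_info(n);print(n,i)
    cv2.imwrite(f"pics/{n}0.png",cv2.cvtColor(cams.camera(n),cv2.COLOR_RGB2BGR))
E
```

```text
pics
{'clock': 0.0, 'joint_pos': array([-1.3536,  0.3329, -0.0647,  1.4609,  0.0216,  1.3499, -0.0885]), 'joint_velocities': array([-0.0004,  0.0005,  0.0002, -0.0006,  0.0013,  0.    ,  0.0011]), 'tau': array([ -0.    , -62.5469,   0.049 , -39.1598,   0.0162,   0.0102,
         0.    ]), 'position': array([0.1483, 0.6067, 0.1907]), 'ee_rot': array([ 0.7866,  0.6175, -0.0005,  0.0005]), 'ft_force': array([ 0.1558, -0.2858,  0.2052]), 'torque': array([-0.0207,  0.0287,  0.0018]), 'grip_width': 0.9956968753452056} 0.0187
side {'fx': 467.40946138341064, 'fy': 467.40946138341064, 'cx': 271.560103862714, 'cy': 210.6853357743532, 'pose': array([[ 0.851 , -0.3026,  0.4291, -0.0049],
       [-0.5249, -0.4667,  0.7118, -0.8951],
       [-0.0152, -0.831 , -0.556 ,  0.8649],
       [ 0.    ,  0.    ,  0.    ,  1.    ]])}
top {'fx': 396.0120571273762, 'fy': 396.0120571273762, 'cx': 278.1288660431298, 'cy': 218.1216073030561, 'pose': array([[-0.0104, -0.9933,  0.115 ,  0.3851],
       [-0.9999,  0.0092, -0.0108,  0.0231],
       [ 0.0097, -0.1151, -0.9933,  1.4362],
       [ 0.    ,  0.    ,  0.    ,  1.    ]])}
```

View pics/side0.png

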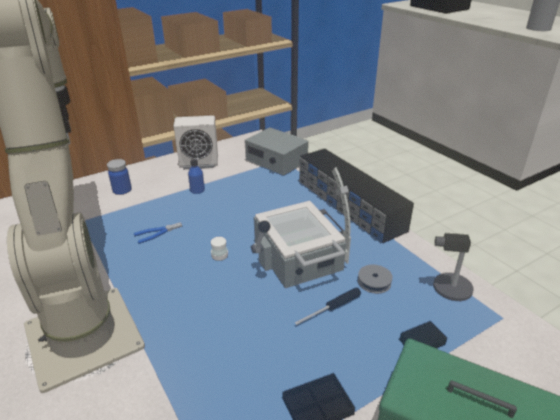

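View pics/top0.png

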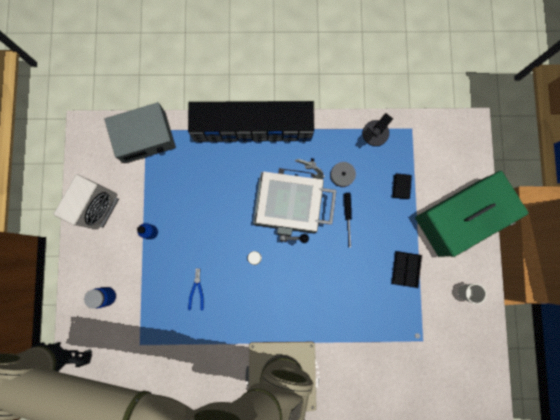

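```bash
python3 - <<'E'
import cv2
a=cv2.imread("pics/side0.png");b=cv2.imread("pics/top0.png")
cv2.imwrite("pics/side0z.png",cv2.resize(a[160:290,230:390],None,fx=5,fy=4.6*5/4.6*0.9,interpolation=cv2.INTER_CUBIC)[:600,:800])
cv2.imwrite("pics/top0z.png",cv2.resize(b[145:255,240:360],None,fx=5,fy=5,interpolation=cv2.INTER_CUBIC))
E
```

```text
(no output)
```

View pics/side0z.png

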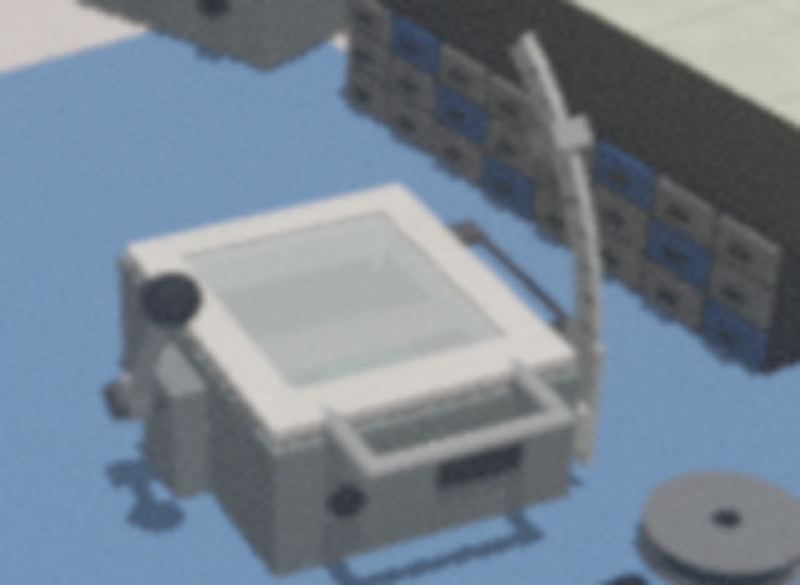

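View pics/top0z.png

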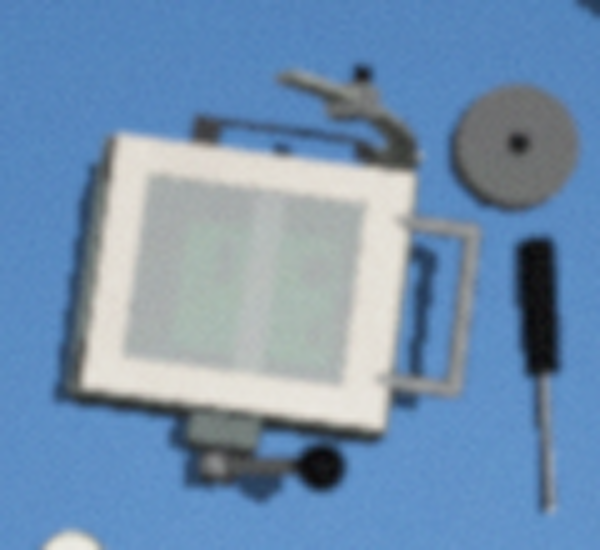

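```bash
cat > h.py <<'E'
import numpy as np
from workcell import manip, cams
from scipy.optimize import least_squares
I={n:cams.camera_info(n) for n in("side","top")}
def proj(n,p):
    i=I[n];T=i["pose"];c=T[:3,:3].T@(np.asarray(p)-T[:3,3])
    return np.array([i["fx"]*c[0]/c[2]+i["cx"],i["fy"]*c[1]/c[2]+i["cy"]])
def tri(us,ut):
    f=lambda p:np.r_[proj("side",p)-us,proj("top",p)-ut]
    r=least_squares(f,[.5,0,.1]);return r.x,r.fun
def R(y): return np.array([[np.cos(y),-np.sin(y),0],[np.sin(y),np.cos(y),0],[0,0,1]])
E
python3 - <<'E'
from h import *
np.set_printoptions(precision=4,suppress=True)
S=dict(A=(256,215.1),B=(310,201.1),C=(346,238.9),D=(285,257.8),E=(305.6,264),F=(343.6,252.2),K=(264,226.2),X=(344.6,189.6))
Tt=dict(A=(256,222.6),B=(262.4,172),C=(323,178.6),D=(316.4,232.4),E=(331,223.6),F=(335.2,191.4),K=(304.4,238.4),X=(310,165))
for k in S: print(k,*tri(S[k],Tt[k]))
def mod(q):
    x,y,w,hx,lx=q;t=np.array([x,y,0])
    z=.109
    P=dict(A=(hx,.088,z),B=(hx,-.088,z),C=(hx-.205,-.088,z),D=(hx-.205,.088,z),E=(hx-.25,.049,.105),F=(hx-.25,-.049,.105),K=(lx-.13*np.sin(.5),.125,.07+.13*np.cos(.5)))
    return {k:R(w)@np.array(v)+t for k,v in P.items()}
def f(q):
    m=mod(q);return np.concatenate([np.r_[proj("side",m[k])-S[k],proj("top",m[k])-Tt[k]] for k in m]+[[ (q[3]-.105)*200]])
r=least_squares(f,[.5,0,1.2,.105,0.]);print(r.x);print(r.fun.reshape(-1)[:28].reshape(7,4));m=mod(r.x);print(m)
q=r.x
X,_=tri(S["X"],Tt["X"]);l=R(q[2]).T@(X-[q[0],q[1],0]);print("idx local",l, np.arctan2(l[2]-.1,q[3]-l[0]),np.hypot(l[2]-.1,q[3]-l[0]))
E
```

```text
A [0.5281 0.0818 0.1065] [-0.9917  0.1362  0.4951 -1.0641]
B [0.7023 0.059  0.1056] [-0.99    0.1949  0.5484 -1.0115]
C [ 0.6751 -0.1471  0.1066] [-0.3191  0.0724  0.2113 -0.3631]
D [ 0.4945 -0.1225  0.1047] [-1.2191  0.1955  0.7276 -1.4711]
E [ 0.5235 -0.1724  0.1065] [-1.1447  0.206   0.729  -1.4019]
F [ 0.6318 -0.1886  0.1079] [-0.7599  0.1679  0.5156 -0.8981]
K [ 0.4662 -0.0737  0.1855] [-0.4426  0.064   0.2434 -0.513 ]
X [ 0.6973 -0.0949  0.2252] [-1.6678  0.3934  1.0442 -1.757 ]
[ 0.5985 -0.0362  1.4278  0.105   0.007 ]
[[-1.2922 -0.1355  0.9129 -0.6245]
 [-0.6957 -0.0091  1.6343 -0.7497]
 [-1.2126 -0.0755  0.4906  0.5548]
 [-0.3346 -1.4539  0.8689 -2.3551]
 [ 0.8337 -0.0862  0.7118 -3.0709]
 [-3.0117  1.3919 -0.1426  0.8558]
 [-0.3035  0.3143  0.0302 -0.7029]]
{'A': array([0.5263, 0.0803, 0.109 ]), 'B': array([0.7005, 0.0552, 0.109 ]), 'C': array([ 0.6713, -0.1477,  0.109 ]), 'D': array([ 0.4971, -0.1226,  0.109 ]), 'E': array([ 0.5293, -0.1727,  0.105 ]), 'F': array([ 0.6263, -0.1867,  0.105 ]), 'K': array([ 0.4669, -0.0731,  0.1841])}
idx local [-0.0441 -0.1062  0.2252] 0.6988316627832266 0.19469019194320772
```

Emit:
move_arm(claw=[1,1,1,1,1,1,1,1], dp=[[0,0,-0.18],[0,0,-0.18],[0,0,-0.18],[-0.11,0.165,0],[-0.11,0.165,0],[-0.11,0.165,0],[-0.11,0.165,0],[-0.11,0.165,0]], turn=[[0,0,-0.057],[0,0,-0.057],[0,0,0],[0,0,0],[0,0,0],[0,0,0],[0,0,0],[0,0,0]])

```text
clock: 0.77
position: [0.2962, 0.472, 0.2992]
ee_rot: [0.758, 0.652, -0.0, 0.0]
ft_force: [0.4, -0.4, 1.0]
grip_width: 0.996
```

Emit:
move_arm(claw=[1,1,1,1,1,1,1,1], dp=[[-0.11,0.165,0],[-0.11,0.165,0],[-0.11,0.165,0],[-0.11,0.165,0],[-0.11,0.165,0],[-0.195,0.04,0],[-0.195,0.04,0],[-0.195,0.04,0]], turn=[[0,0,0],[0,0,0],[0,0,0],[0,0,0],[0,0,0],[0,0,0],[0,0,0],[0,0,0]])

```text
clock: 1.43
position: [0.448, 0.2189, 0.2988]
ee_rot: [0.758, 0.652, -0.001, -0.0]
ft_force: [0.9, -0.4, 0.0]
grip_width: 0.999
```

Emit:
move_arm(claw=[1,1,1,1,1], dp=[[-0.195,0.04,0],[-0.195,0.04,0],[-0.195,0.04,0],[-0.15,0.04,0],[0,0,0]], turn=[[0,0,0],[0,0,0],[0,0,0],[0,0,0],[0,0,0]])

```text
clock: 1.85
position: [0.4581, 0.0638, 0.2999]
ee_rot: [0.761, 0.649, 0.0, 0.0]
ft_force: [-0.4, 0.3, 0.1]
grip_width: 0.999
```

Emit:
move_arm(claw=[1,1,1,1,1,1], dp=[[-0.168,0.037,0],[-0.168,0.037,0],[-0.168,0.037,0],[-0.168,0.037,0],[0,0,0.15],[0,0,0.15]], turn=[[0,0,0],[0,0,0],[0,0,0],[0,0,0],[0,0,0],[0,0,0]])

```text
clock: 2.35
position: [0.4676, -0.0685, 0.2397]
ee_rot: [0.76, 0.65, 0.001, 0.001]
ft_force: [0.6, 1.1, -0.5]
grip_width: 0.997
```

```bash
cat >> h.py <<'E'
import cv2
def snap(tag,sc,tc,f=5):
    for n,c in(("side",sc),("top",tc)):
        if c is None: continue
        a=cv2.cvtColor(cams.camera(n),cv2.COLOR_RGB2BGR);cv2.imwrite(f"pics/{n}_{tag}_full.png",a)
        cv2.imwrite(f"pics/{n}_{tag}.png",cv2.resize(a[c[1]:c[3],c[0]:c[2]],None,fx=f,fy=f,interpolation=cv2.INTER_CUBIC))
def to(p,yaw=None):
    from scipy.spatial.transform import Rotation as Ro
    o=manip.get_obs();M=Ro.from_quat(o["ee_rot"])
    d=M.inv().apply(np.array(p)-o["position"])/.2
    print("at",o["position"].round(4),"yaw",np.arctan2(*M.as_matrix()[[1,0],0]).round(4),"shares",d.round(3),"ft",o["ft_force"].round(1),"clk",round(o["clock"],2),"w",round(o["grip_width"],3))
E
python3 - <<'E'
from h import *
to([.4665,-.0735,.172])
snap("a",(230,150,390,270),(240,140,360,260))
E
```

```text
at [ 0.4676 -0.0685  0.2397] yaw 1.4164 shares [-0.026 -0.003  0.339] ft [ 0.6  1.1 -0.5] clk 2.35 w 0.997
```

View pics/side_a.png

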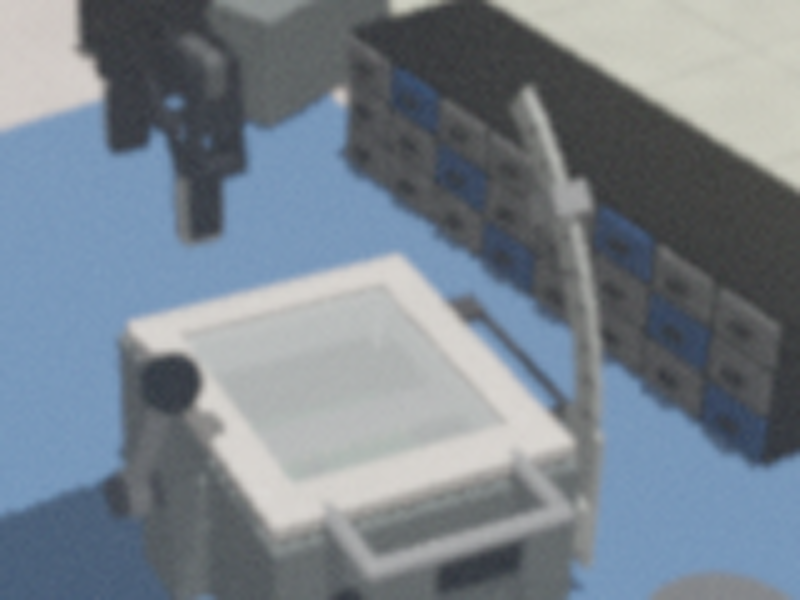

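View pics/top_a.png

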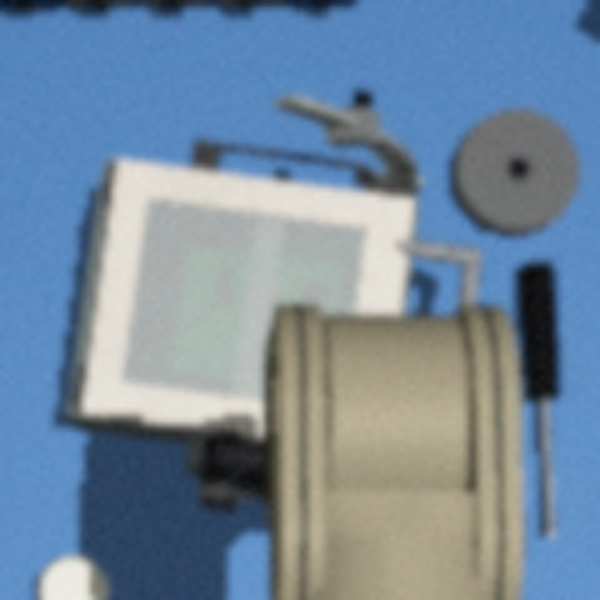

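```bash
python3 - <<'E'
from h import *
p=np.array([.4676,-.0685,.2527]);d=np.array([np.cos(1.416),np.sin(1.416),0])*.05
print(proj("side",p),proj("side",p+d),proj("side",p-d))
E
```

```text
[262.27799946 202.45618142] [254.84508685 192.58508663] [270.23416642 213.02217112]
```

Emit:
move_arm(claw=[1,1,1,1], dp=[[-0.025,0,0.12],[0,0,0.12],[0,0,0.1],[0,0,0]], turn=[[0,0,0],[0,0,0],[0,0,0],[0,0,0]])

```text
clock: 2.78
position: [0.4646, -0.0708, 0.1696]
ee_rot: [0.758, 0.652, -0.002, -0.001]
ft_force: [-0.9, 0.0, 0.0]
grip_width: 0.997
```

```bash
python3 - <<'E'
from h import *
to([.4665,-.0735,.172])
snap("b",(230,150,390,270),None)
E
```

```text
at [ 0.4646 -0.0708  0.1696] yaw 1.4216 shares [-0.012  0.011 -0.012] ft [-0.9  0.   0. ] clk 2.78 w 0.997
```

View pics/side_b.png

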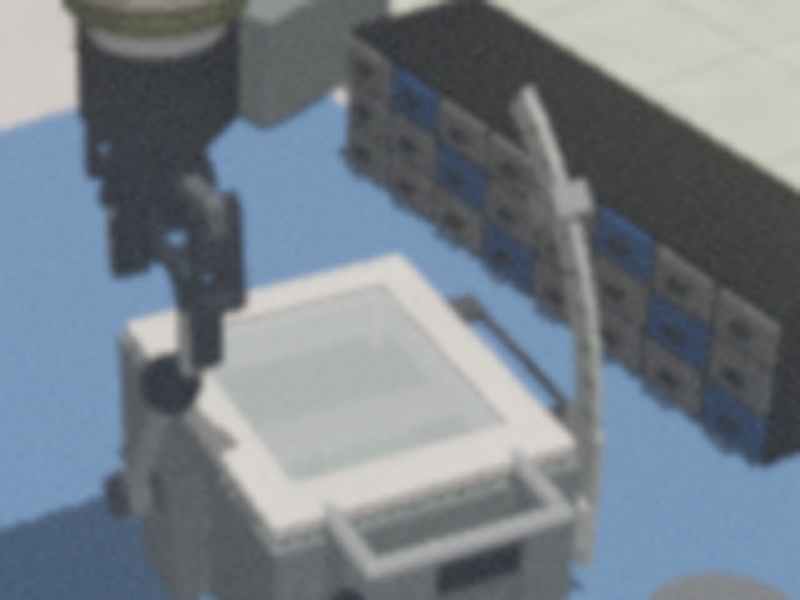

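```bash
python3 - <<'E'
from h import *
np.set_printoptions(precision=1,suppress=True)
p=np.array([.4676,-.0685,.2397]);d=np.array([np.cos(1.416),np.sin(1.416),0])*.05
for z in (.24,.26,.28,.3,.4):
    p[2]=z;print(z,*[proj(n,p+k*d) for n in("side","top") for k in(1,0,-1)])
o=manip.get_obs();print(o["joint_pos"])
E
```

```text
0.24 [255.  196.9] [262.4 206.8] [270.3 217.5] [287.9 233.9] [304.3 236.2] [320.6 238.6]
0.26 [254.7 190.1] [262.2 199.9] [270.2 210.4] [288.2 233.4] [304.8 235.8] [321.4 238.2]
0.28 [254.5 183.2] [262.  192.8] [270.  203.2] [288.4 232.8] [305.3 235.3] [322.2 237.8]
0.3 [254.2 176.1] [261.8 185.6] [269.9 195.9] [288.7 232.3] [305.9 234.8] [323.1 237.3]
0.4 [252.6 138.6] [260.6 147.3] [269.1 156.6] [290.  229.3] [308.9 232. ] [327.7 234.8]
[-0.5 -0.   0.6  1.9  0.   1.3  1.5]
```

View pics/side_b_full.png

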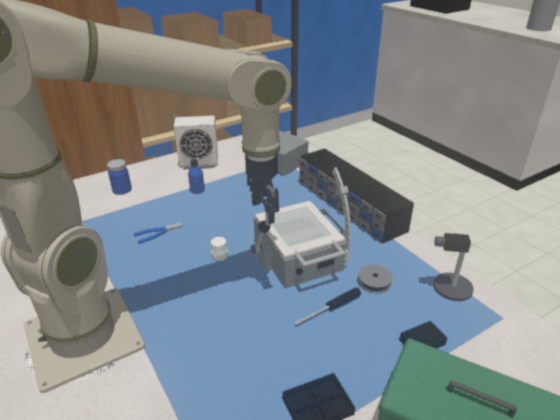

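View pics/top_a_full.png

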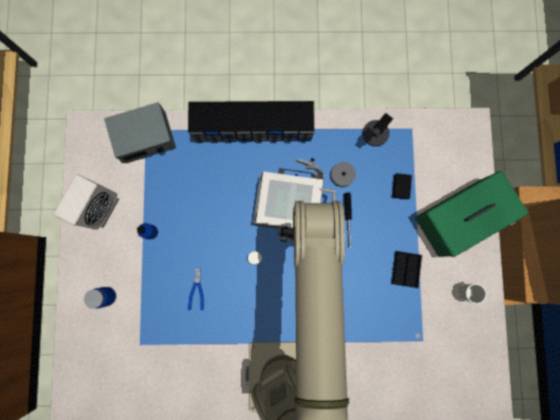

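Emit:
move_arm(claw=[1,1,0,0,0,0,0,0], dp=[[0,0,-0.2],[0,0,-0.2],[0,0,0],[0,0,0],[0,0,0],[0,0,0],[0,0,0],[0,0,0]], turn=[[0,0,0],[0,0,0],[0,0,0],[0,0,0],[0,0,0],[0,0,0],[0,0,0],[0,0,0]])

```text
clock: 3.5
position: [0.4657, -0.0714, 0.251]
ee_rot: [0.758, 0.652, -0.001, -0.0]
ft_force: [-0.4, 0.1, 0.2]
grip_width: 0.145
```

```bash
python3 - <<'E'
from h import *
to([.4665,-.0735,.172])
o=manip.get_obs();print(proj("side",o["position"]),proj("top",o["position"]))
snap("c",(230,120,390,240),(240,140,360,260))
print(proj("top",[.148,.607,.192]),proj("top",[.148,.607,.3]))
E
```

```text
at [ 0.4657 -0.0714  0.251 ] yaw 1.4206 shares [-0.01   0.006  0.395] ft [-0.4  0.1  0.2] clk 3.5 w 0.145
[262.21747317 203.83303257] [305.54629419 236.6341672 ]
[ 82.67833378 344.62738927] [ 63.90830295 352.52446012]
```

View pics/side_c.png

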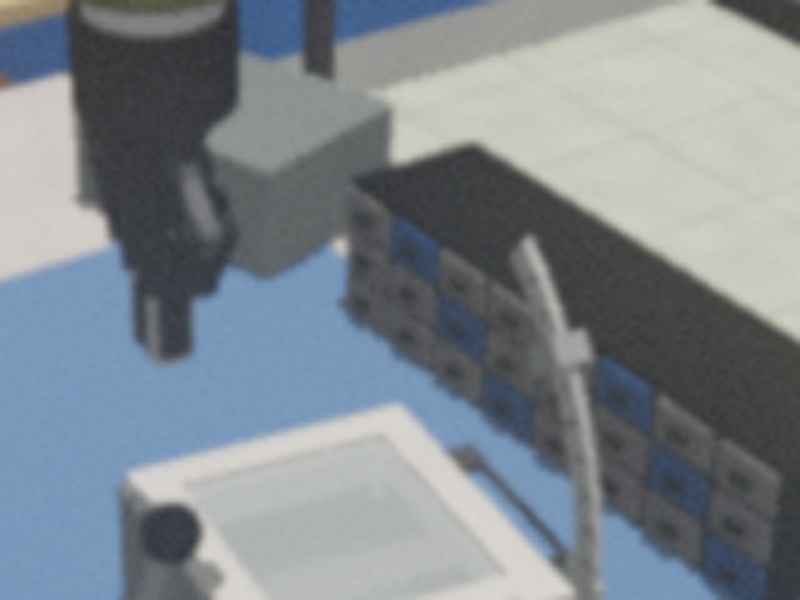

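View pics/top_c.png

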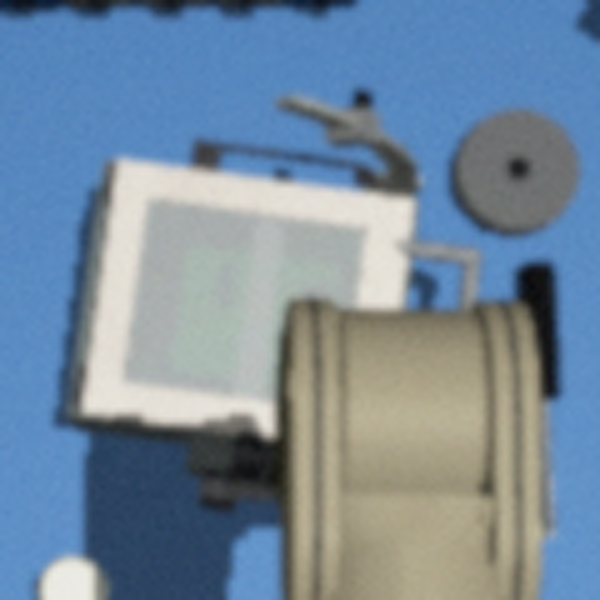

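```bash
python3 - <<'E'
import cv2
b=cv2.imread("pics/top0.png")
cv2.imwrite("pics/top0g.png",cv2.resize(b[320:400,0:120],None,fx=6,fy=6,interpolation=cv2.INTER_CUBIC))
from h import *
d=np.array([np.cos(1.331),np.sin(1.331),0])*.05
for z in(.192,.205,.245,.265,.3): print(z,[((proj("top",np.array([.1483,.6067,z])+k*d)-[0,320])*6).round() for k in(1,0,-1)])
E
```

```text
0.192 [array([401., 124.]), array([497., 147.]), array([592., 170.])]
0.205 [array([388., 129.]), array([484., 152.]), array([581., 176.])]
0.245 [array([344., 145.]), array([444., 169.]), array([544., 193.])]
0.265 [array([322., 154.]), array([423., 178.]), array([524., 203.])]
0.3 [array([280., 169.]), array([384., 194.]), array([489., 220.])]
```

View pics/top0g.png

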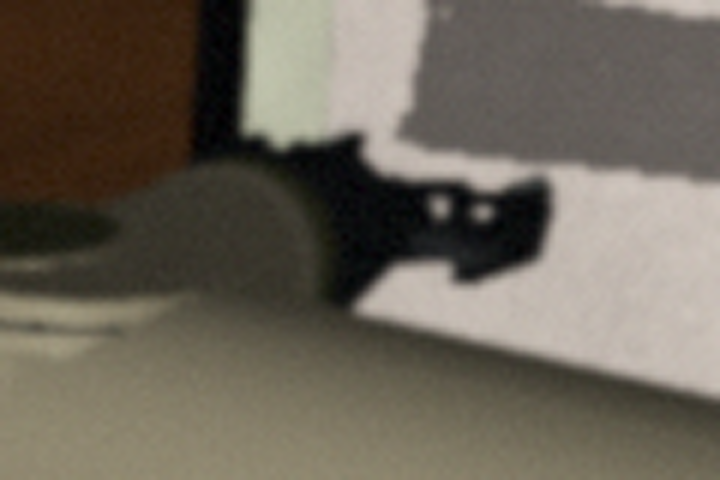

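Emit:
move_arm(claw=[1,1,1,1,1,1], dp=[[-0.01,0.005,0],[0,0,0],[0,0,0.17],[0,0,0.17],[0,0,0.16],[0,0,0]], turn=[[0,0,0],[0,0,0],[0,0,0],[0,0,0],[0,0,0],[0,0,0]])

```text
clock: 4.1
position: [0.4632, -0.0735, 0.1464]
ee_rot: [0.758, 0.652, -0.003, -0.002]
ft_force: [-1.3, -0.6, -0.5]
grip_width: 0.853
```

```bash
python3 - <<'E'
from h import *
to([.4665,-.0735,.172])
snap("d",(230,150,390,270),(240,140,360,260))
E
```

```text
at [ 0.4632 -0.0735  0.1464] yaw 1.4205 shares [ 0.002  0.015 -0.128] ft [-1.3 -0.6 -0.5] clk 4.1 w 0.853
```

View pics/side_d.png

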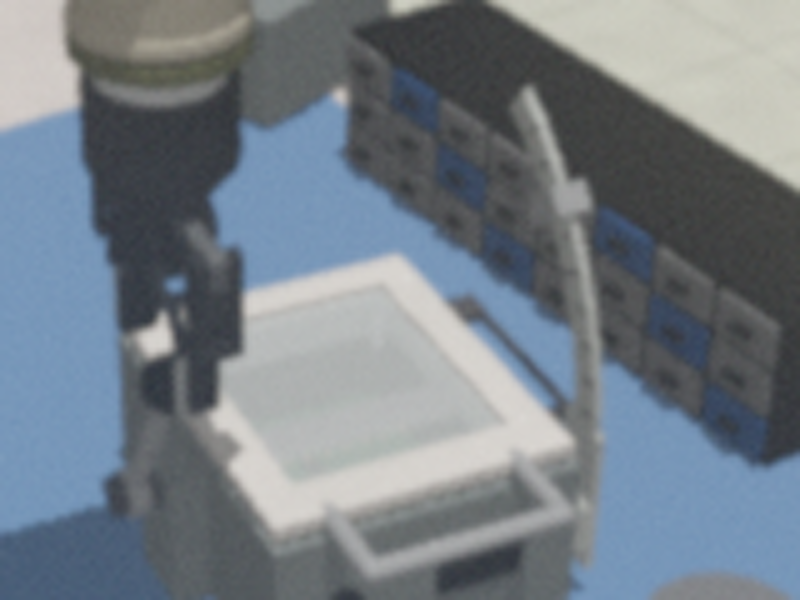

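Emit:
move_arm(claw=[1,1,1], dp=[[0,0.01,0.06],[0,0,0.06],[0,0,0]], turn=[[0,0,0],[0,0,0],[0,0,0]])

```text
clock: 4.45
position: [0.4692, -0.0738, 0.1282]
ee_rot: [0.758, 0.652, 0.0, 0.0]
ft_force: [0.4, 0.1, -0.4]
grip_width: 0.998
```

```bash
python3 - <<'E'
from h import *
to([.4665,-.0735,.124])
snap("e",(230,150,390,270),None)
E
```

```text
at [ 0.4692 -0.0738  0.1282] yaw 1.4206 shares [-0.    -0.013  0.021] ft [ 0.4  0.1 -0.4] clk 4.45 w 0.998
```

View pics/side_e.png

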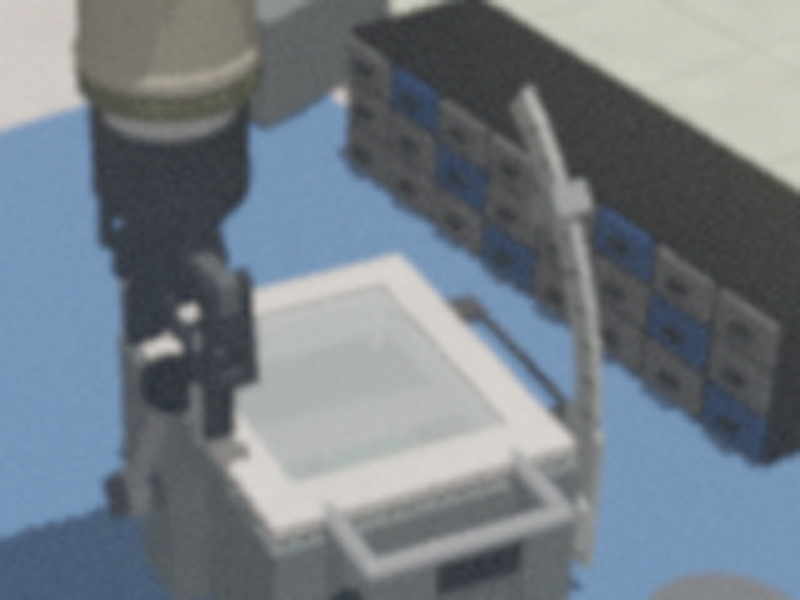

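Emit:
move_arm(claw=[1,1,1,1,1,1], dp=[[0,-0.02,0.04],[0.1,0,0],[0.1,0,0],[0.1,0,0],[0.1,0,0],[0,0,0]], turn=[[0,0,0],[0,0,0],[0,0,0],[0,0,0],[0,0,0],[0,0,0]])

```text
clock: 5.0
position: [0.4777, 0.0087, 0.1207]
ee_rot: [0.757, 0.653, 0.001, 0.0]
ft_force: [-0.1, -3.2, 2.2]
grip_width: 0.999
```

```bash
python3 - <<'E'
from h import *
to([.4665,-.0735,.124])
snap("f",(230,150,390,270),None)
E
```

```text
at [0.4777 0.0087 0.1207] yaw 1.4243 shares [-0.415  0.004 -0.017] ft [-0.1 -3.2  2.2] clk 5.0 w 0.999
```

View pics/side_f.png

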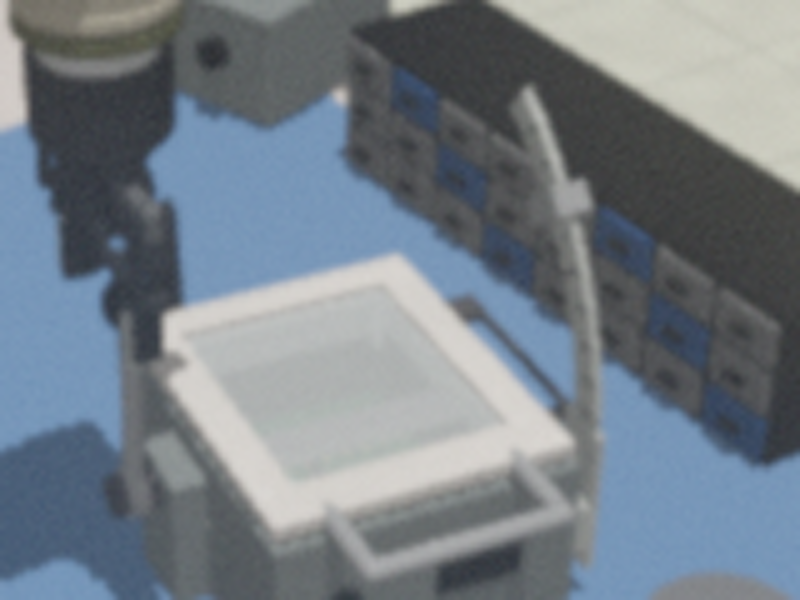

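Emit:
move_arm(claw=[1,1,1,1], dp=[[0.09,0,0],[0.09,0,0],[0.09,0,0],[0,0,0]], turn=[[0,0,0],[0,0,0],[0,0,0],[0,0,0]])

```text
clock: 5.38
position: [0.4848, 0.06, 0.1195]
ee_rot: [0.758, 0.653, -0.0, 0.0]
ft_force: [-0.1, -3.3, 2.0]
grip_width: 1.001
```

Emit:
move_arm(claw=[1,1], dp=[[0.05,0,0],[0,0,0]], turn=[[0,0,0],[0,0,0]])

```text
clock: 5.55
position: [0.4859, 0.0674, 0.1192]
ee_rot: [0.758, 0.652, -0.001, 0.0]
ft_force: [-1.3, -5.4, -2.1]
grip_width: 0.999
```

```bash
python3 - <<'E'
from h import *
to([.4665,-.0735,.124])
snap("g",(230,150,390,270),(240,140,360,260))
E
```

```text
at [0.4859 0.0674 0.1192] yaw 1.4196 shares [-0.711  0.01  -0.023] ft [-1.3 -5.4 -2.1] clk 5.55 w 0.999
```

View pics/side_g.png

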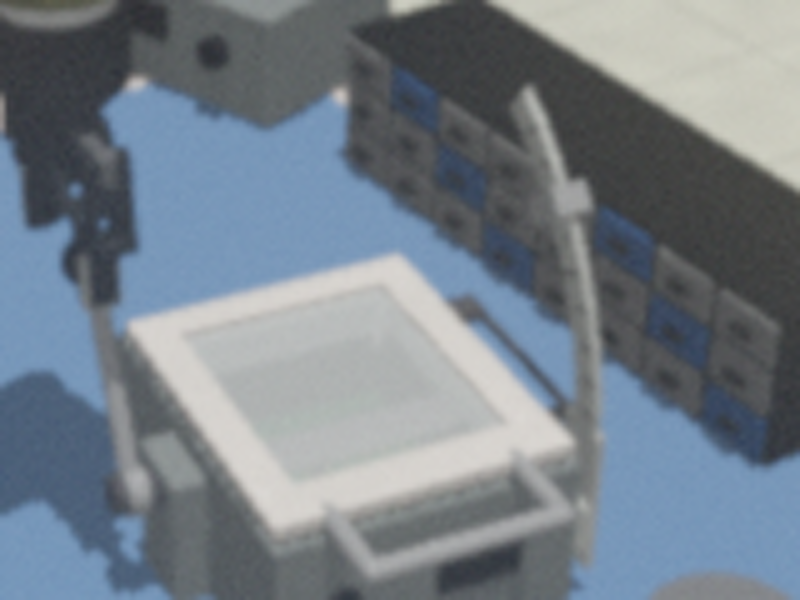

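Emit:
move_arm(claw=[1,1], dp=[[0.04,0,0],[0,0,0]], turn=[[0,0,0],[0,0,0]])

```text
clock: 5.82
position: [0.4869, 0.0747, 0.1191]
ee_rot: [0.759, 0.651, -0.001, 0.0]
ft_force: [-1.2, -7.4, -3.5]
grip_width: 0.997
```

Emit:
move_arm(claw=[1,1], dp=[[0.03,0,0],[0,0,0]], turn=[[0,0,0],[0,0,0]])

```text
clock: 5.98
position: [0.4876, 0.0794, 0.1189]
ee_rot: [0.759, 0.651, -0.002, 0.0]
ft_force: [-1.9, -8.4, -1.8]
grip_width: 1.0
```

Emit:
move_arm(claw=[1,1], dp=[[0.03,0,0],[0,0,0]], turn=[[0,0,0],[0,0,0]])

```text
clock: 6.15
position: [0.4879, 0.0803, 0.1183]
ee_rot: [0.76, 0.65, -0.004, 0.002]
ft_force: [-5.7, -23.2, -1.1]
grip_width: 1.002
```

```bash
python3 - <<'E'
from h import *
to([.466,-.0725,.119])
snap("h",(230,150,390,270),None)
E
```

```text
at [0.4879 0.0803 0.1183] yaw 1.4141 shares [-0.772  0.011  0.003] ft [ -5.7 -23.2  -1.1] clk 6.15 w 1.002
```

View pics/side_h.png

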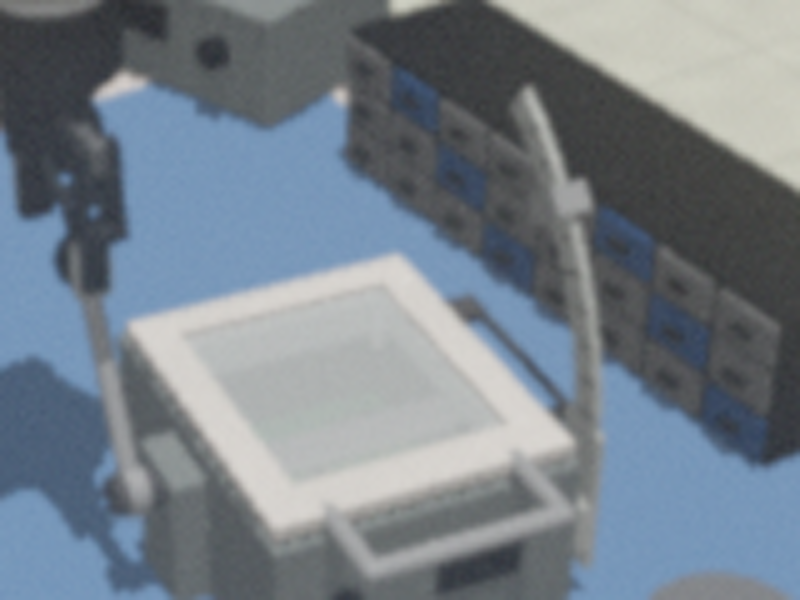

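Emit:
move_arm(claw=[1,1,1,1,1,1,1,1], dp=[[-0.09,0,0],[-0.1,0,0],[-0.1,0,0],[-0.1,0,0],[-0.1,0,0],[-0.1,0,0],[-0.1,0,0],[-0.1,0,0]], turn=[[0,0,0],[0,0,0],[0,0,0],[0,0,0],[0,0,0],[0,0,0],[0,0,0],[0,0,0]])

```text
clock: 6.87
position: [0.4652, -0.0695, 0.12]
ee_rot: [0.759, 0.652, 0.001, -0.0]
ft_force: [0.1, 0.2, 0.3]
grip_width: 0.997
```

```bash
python3 - <<'E'
from h import *
to([.466,-.0725,.119])
snap("i",(230,150,390,270),None)
E
```

```text
at [ 0.4652 -0.0695  0.12  ] yaw 1.4194 shares [-0.014  0.006  0.005] ft [0.1 0.2 0.3] clk 6.87 w 0.997
```

View pics/side_i.png

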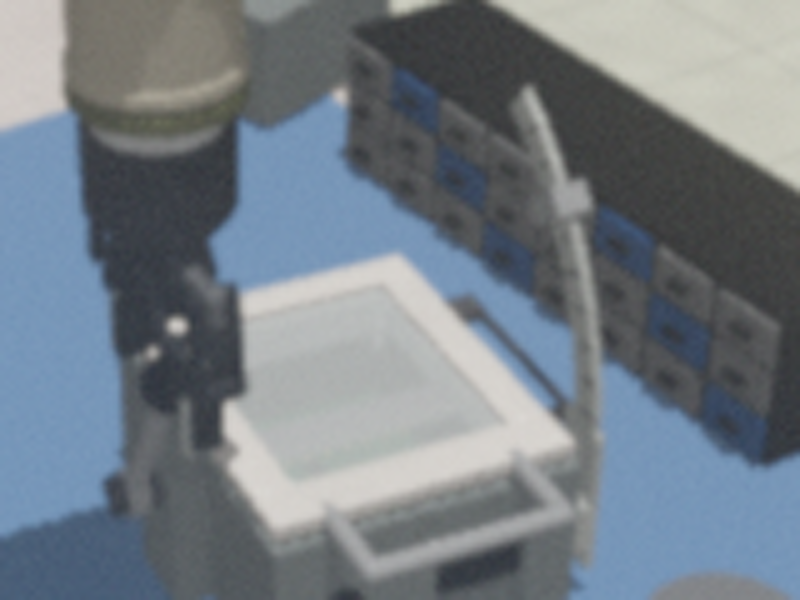

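Emit:
move_arm(claw=[1,1,1,0.45,0.45,0.45,0.45,0.45], dp=[[0,0,-0.17],[0,0,-0.17],[0,0,-0.17],[-0.11,0.15,0],[-0.11,0.15,0],[-0.11,0.15,0],[-0.11,0.15,0],[0,0,0]], turn=[[0,0,0],[0,0,0],[0,0,0],[0,0,0],[0,0,0],[0,0,0],[0,0,0],[0,0,0]])

```text
clock: 7.58
position: [0.5727, -0.178, 0.2195]
ee_rot: [0.759, 0.651, -0.002, 0.001]
ft_force: [-0.6, 0.3, -0.6]
grip_width: 0.451
```

```bash
python3 - <<'E'
from h import *
to([.578,-.1805,.13])
snap("j",(230,150,390,270),(240,140,360,260))
E
```

```text
at [ 0.5727 -0.178   0.2195] yaw 1.4167 shares [-0.006  0.029  0.447] ft [-0.6  0.3 -0.6] clk 7.58 w 0.451
```

View pics/side_j.png

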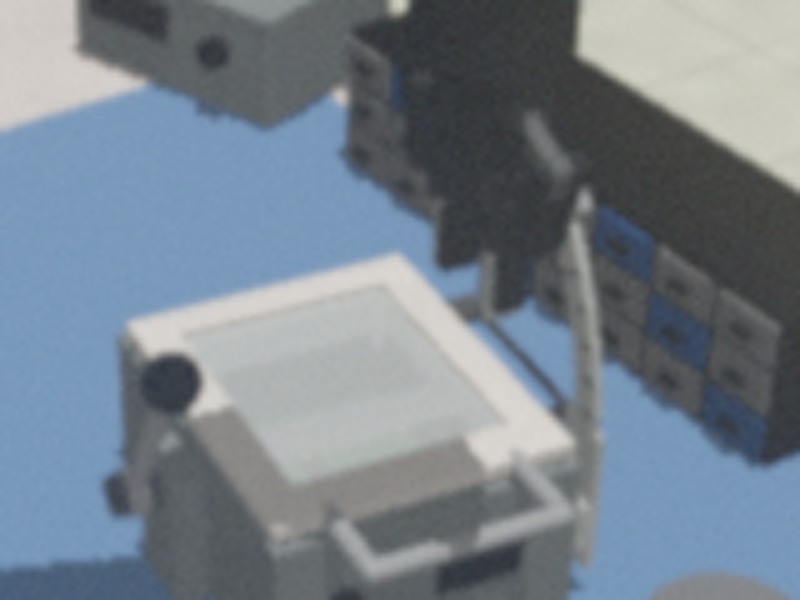

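View pics/top_j.png

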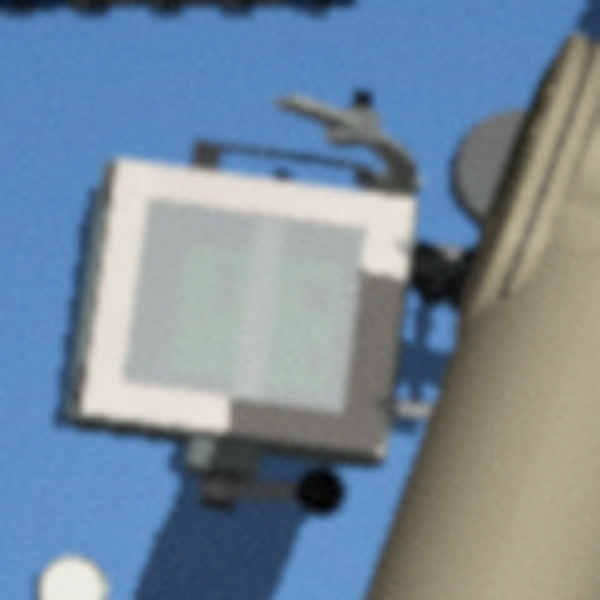

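```bash
python3 - <<'E'
from h import *
for z in (.22,.24,.26,.28,.30,.34,.38): print(z,proj("side",[.5727,-.178,z]).round(1),proj("top",[.5727,-.178,z]).round(1))
E
```

```text
0.22 [323.8 221.8] [338.4 202.6]
0.24 [324.2 214.9] [339.4 201.6]
0.26 [324.7 207.8] [340.5 200.6]
0.28 [325.1 200.6] [341.6 199.5]
0.3 [325.5 193.3] [342.8 198.4]
0.34 [326.4 178.1] [345.2 196. ]
0.38 [327.3 162.3] [347.9 193.5]
```

Emit:
move_arm(claw=[0.45,0.45,0.45,0.45,0.45], dp=[[-0.006,0.029,0.15],[0,0,0.15],[0,0,0.15],[0,0,0.1],[0,0,0]], turn=[[0,0,0],[0,0,0],[0,0,0],[0,0,0],[0,0,0]])

```text
clock: 8.1
position: [0.5738, -0.1726, 0.1084]
ee_rot: [0.758, 0.652, -0.001, -0.002]
ft_force: [0.2, 0.3, -0.1]
grip_width: 0.45
```

```bash
python3 - <<'E'
from h import *
to([.578,-.1805,.055])
snap("k",(230,150,390,270),(240,140,360,260))
E
```

```text
at [ 0.5738 -0.1726  0.1084] yaw 1.4215 shares [-0.036  0.028  0.267] ft [ 0.2  0.3 -0.1] clk 8.1 w 0.45
```

View pics/side_k.png

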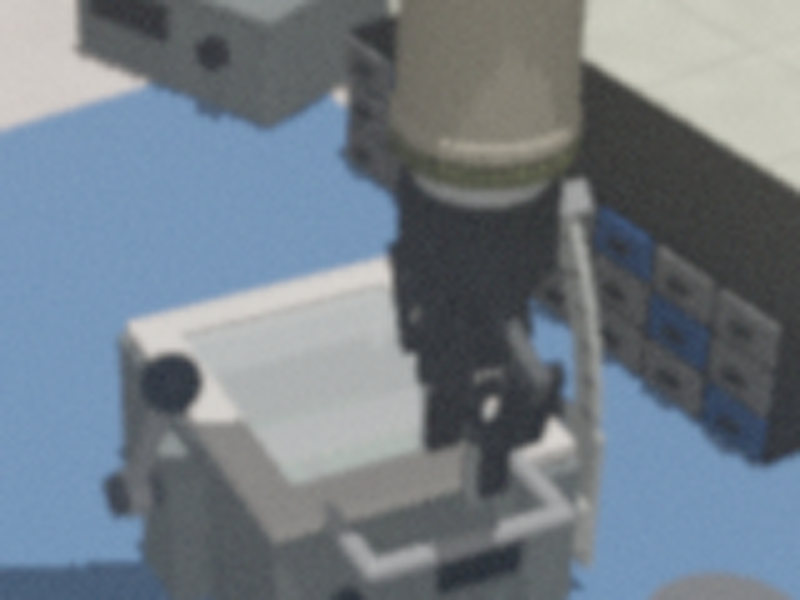

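View pics/top_k.png

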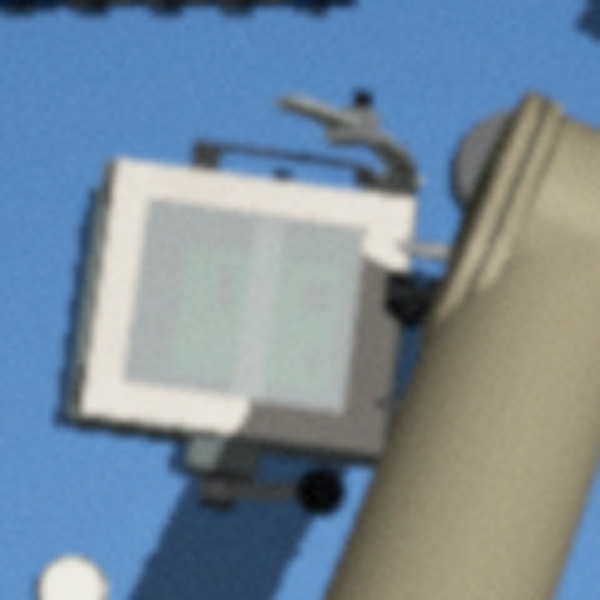

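Emit:
move_arm(claw=[0.45,0.45,0.45,0.45], dp=[[-0.036,0.025,0],[0,0,0],[0,0,0.1],[0,0,0]], turn=[[0,0,0],[0,0,0],[0,0,0],[0,0,0]])

```text
clock: 8.53
position: [0.5799, -0.1823, 0.0904]
ee_rot: [0.758, 0.652, -0.0, -0.001]
ft_force: [-0.4, -0.5, -0.7]
grip_width: 0.449
```

```bash
python3 - <<'E'
from h import *
to([.578,-.1805,.055])
snap("l",(230,150,390,270),None)
E
```

```text
at [ 0.5799 -0.1823  0.0904] yaw 1.4203 shares [ 0.007 -0.011  0.177] ft [-0.4 -0.5 -0.7] clk 8.53 w 0.449
```

View pics/side_l.png

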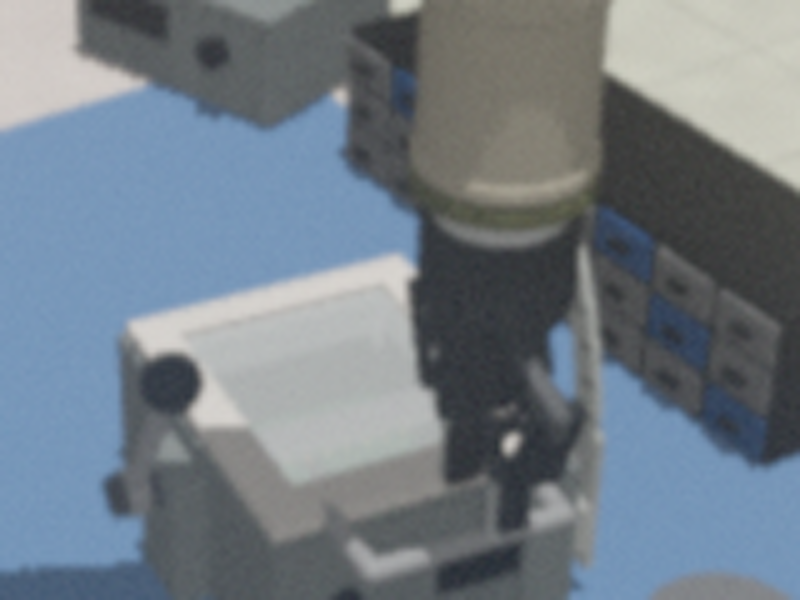

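Emit:
move_arm(claw=[0.45,0.45,0.45,0.45], dp=[[0.007,-0.03,0.06],[0,0,0.06],[0,0,0.05],[0,0,0]], turn=[[0,0,0],[0,0,0],[0,0,0],[0,0,0]])

```text
clock: 8.92
position: [0.5739, -0.1795, 0.0557]
ee_rot: [0.758, 0.652, -0.001, -0.001]
ft_force: [-0.7, 0.6, 0.2]
grip_width: 0.453
```

```bash
python3 - <<'E'
from h import *
to([.578,-.1805,.055])
snap("m",(230,150,390,270),None)
E
```

```text
at [ 0.5739 -0.1795  0.0557] yaw 1.4209 shares [-0.002  0.021  0.004] ft [-0.7  0.6  0.2] clk 8.92 w 0.453
```

View pics/side_m.png

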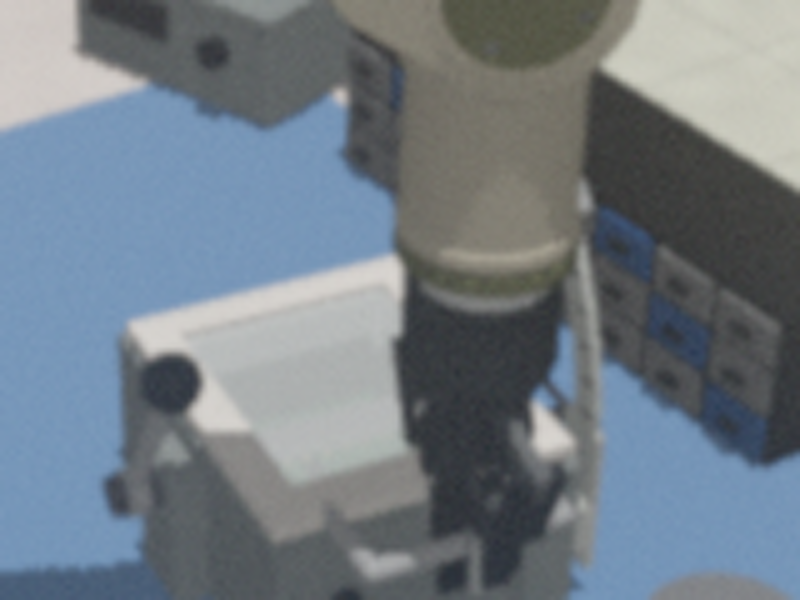

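Emit:
move_arm(claw=[0,0,0,0,0,0], dp=[[0,0,0],[0,0,0],[0,0,0],[0,0,0],[0,0,0],[0,0,0]], turn=[[0,0,0],[0,0,0],[0,0,0],[0,0,0],[0,0,0],[0,0,0]], grip_force=40)

```text
clock: 9.47
position: [0.5759, -0.1757, 0.0579]
ee_rot: [0.757, 0.653, 0.002, -0.002]
ft_force: [-0.5, 12.6, 2.5]
grip_width: 0.121
```

```bash
python3 - <<'E'
from h import *
to([.578,-.1805,.055])
snap("n",(230,150,390,270),None)
E
```

```text
at [ 0.5759 -0.1757  0.0579] yaw 1.4239 shares [-0.022  0.014  0.014] ft [-0.5 12.6  2.5] clk 9.47 w 0.121
```

View pics/side_n.png

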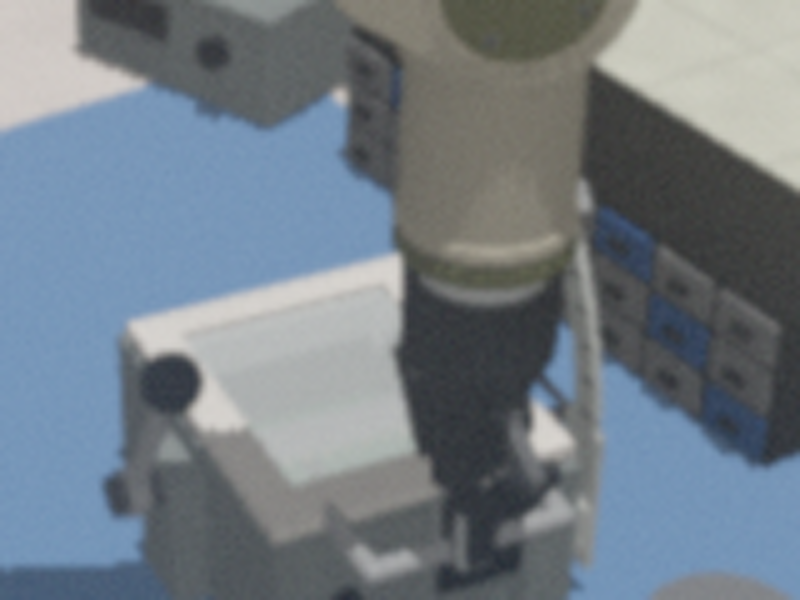

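```bash
python3 -c "
import numpy as np
a=np.r_[np.arange(0,.61,.075),.65,.7,.75]+.02
print(np.c_[a[1:]-.02,np.diff(-.25*np.cos(a))/.2,-np.diff(.25*np.sin(a))/.2].round(4))"
```

```text
[[ 0.075   0.0054 -0.0936]
 [ 0.15    0.0124 -0.0929]
 [ 0.225   0.0193 -0.0917]
 [ 0.3     0.0261 -0.09  ]
 [ 0.375   0.0328 -0.0878]
 [ 0.45    0.0393 -0.0851]
 [ 0.525   0.0456 -0.0819]
 [ 0.6     0.0516 -0.0783]
 [ 0.65    0.0376 -0.0499]
 [ 0.7     0.04   -0.048 ]
 [ 0.75    0.0424 -0.0459]]
```

Emit:
move_arm(claw=[0,0,0,0], dp=[[0.025,0,-0.094],[0.012,0,-0.093],[0.019,0,-0.092],[0,0,0]], turn=[[0,0,0],[0,0,0],[0,0,0],[0,0,0]])

```text
clock: 9.85
position: [0.5774, -0.1684, 0.1164]
ee_rot: [0.758, 0.652, 0.001, 0.0]
ft_force: [0.1, -1.0, -4.6]
grip_width: 0.117
```

```bash
python3 - <<'E'
from h import *
to([.578,-.1805,.055])
snap("o",(230,150,390,270),(240,140,360,260))
E
```

```text
at [ 0.5774 -0.1684  0.1164] yaw 1.4211 shares [-0.06   0.012  0.307] ft [ 0.1 -1.  -4.6] clk 9.85 w 0.117
```

View pics/side_o.png

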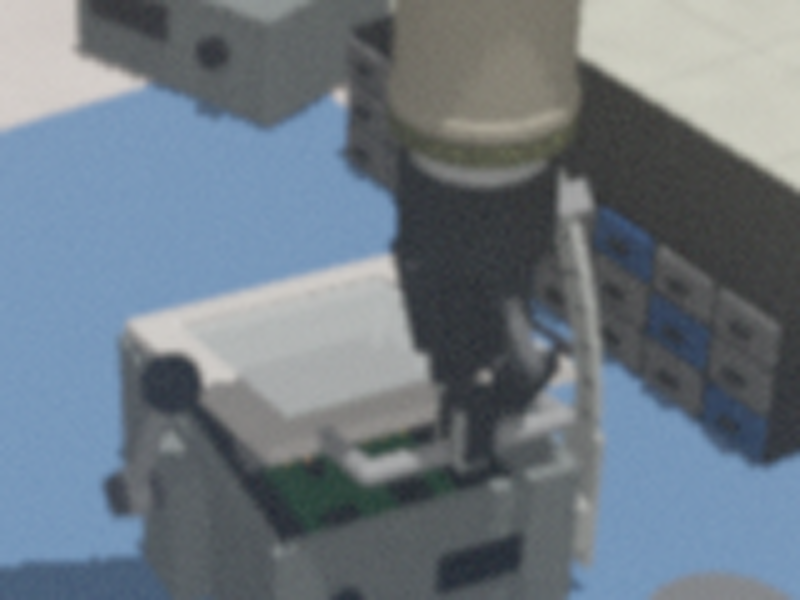

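View pics/top_o.png

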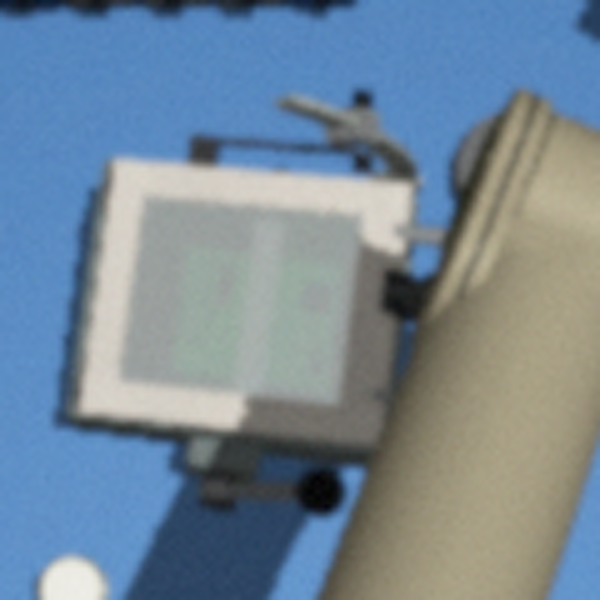

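Emit:
move_arm(claw=[0,0,0,0,0], dp=[[0.026,0,-0.09],[0.033,0,-0.088],[0.039,0,-0.085],[0.046,0,-0.082],[0,0,0]], turn=[[0,0,0],[0,0,0],[0,0,0],[0,0,0],[0,0,0]])

```text
clock: 10.37
position: [0.5794, -0.1414, 0.1838]
ee_rot: [0.758, 0.652, -0.002, -0.0]
ft_force: [-6.8, -5.0, -1.7]
grip_width: 0.114
```

```bash
python3 - <<'E'
from h import *
to([.578,-.1805,.055])
snap("p",(230,150,390,270),(240,140,360,260))
E
```

```text
at [ 0.5794 -0.1414  0.1838] yaw 1.4197 shares [-0.193  0.024  0.644] ft [-6.8 -5.  -1.7] clk 10.37 w 0.114
```

View pics/side_p.png

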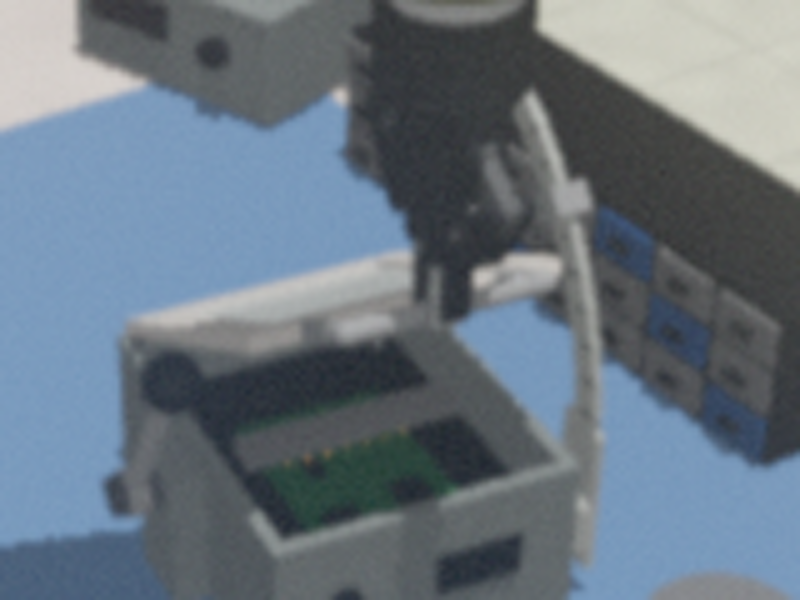

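View pics/top_p.png

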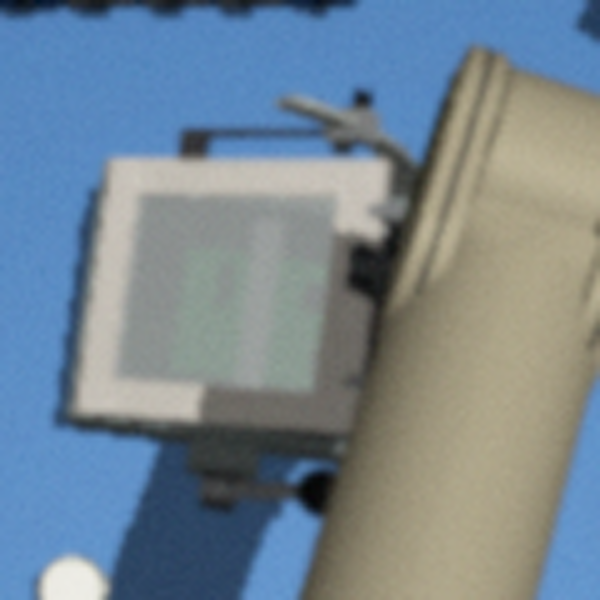

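```bash
python3 - <<'E'
from h import *
x,y,w,hx=.5985,-.0362,1.425,.105
def P(a,r,ly): return R(w)@np.array([hx-r*np.cos(a),ly,.1+r*np.sin(a)])+[x,y,0]
for a in (0,.5,.6,.65,.7,.75):
  for r,ly in((.176,-.101),(.195,-.106)):
    s=(proj("side",P(a,r,ly))-[230,150])*5; t=(proj("top",P(a,r,ly))-[240,140])*5
    print(a,r,s.round(),t.round())
E
python3 - <<'E'
import cv2
a=cv2.imread("pics/side0.png")[170:220,320:370];cv2.imwrite("pics/tabs0.png",cv2.resize(a,None,fx=12,fy=12,interpolation=cv2.INTER_CUBIC))
a=cv2.imread("pics/top_p_full.png")[150:200,270:330];cv2.imwrite("pics/tabtp.png",cv2.resize(a,None,fx=12,fy=12,interpolation=cv2.INTER_CUBIC))
E
```

```text
0 0.176 [566. 422.] [377. 175.]
0 0.195 [592. 439.] [405. 172.]
0.5 0.176 [556. 273.] [357. 141.]
0.5 0.195 [582. 272.] [385. 134.]
0.6 0.176 [549. 241.] [345. 134.]
0.6 0.195 [574. 236.] [372. 125.]
0.65 0.176 [545. 225.] [338. 130.]
0.65 0.195 [570. 218.] [364. 121.]
0.7 0.176 [541. 209.] [330. 126.]
0.7 0.195 [565. 200.] [356. 117.]
0.75 0.176 [536. 193.] [322. 122.]
0.75 0.195 [559. 182.] [347. 112.]
```

View pics/tabs0.png

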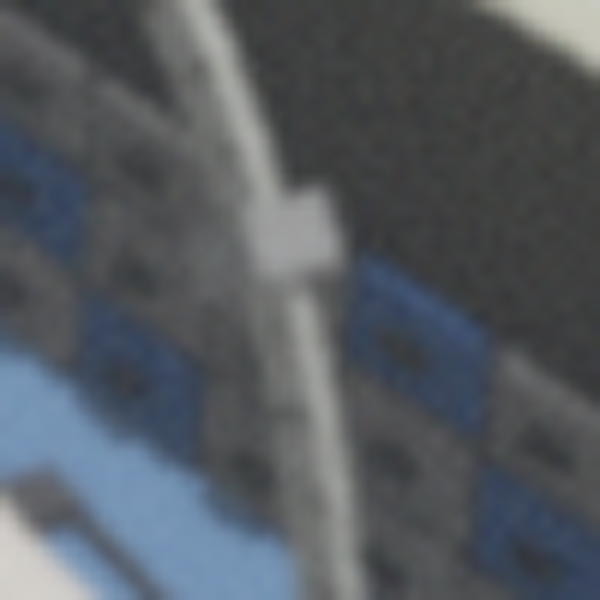

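View pics/tabtp.png

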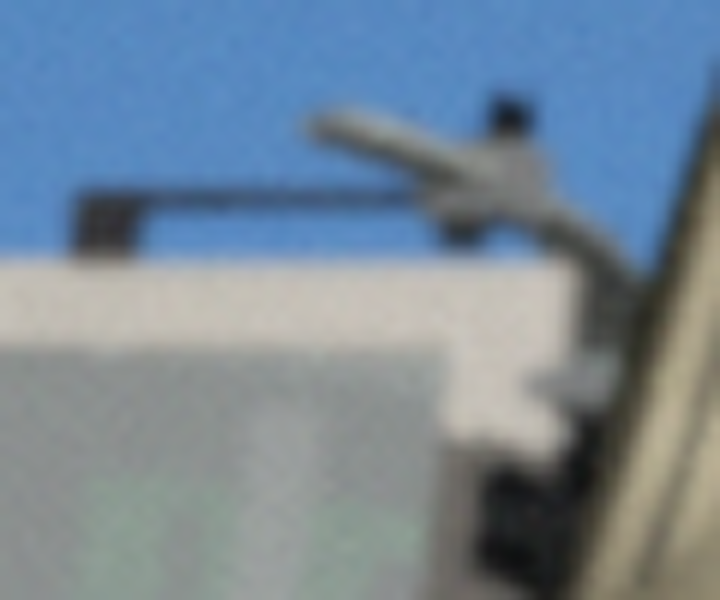

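Emit:
move_arm(claw=[0,0,0,0], dp=[[0.05,0,-0.078],[0.038,0,-0.05],[0,0,0],[0,0,0]], turn=[[0,0,0],[0,0,0],[0,0,0],[0,0,0]])

```text
clock: 10.8
position: [0.5816, -0.1262, 0.2076]
ee_rot: [0.759, 0.651, -0.002, 0.0]
ft_force: [-5.9, -8.3, -0.2]
grip_width: 0.115
```

```bash
cat >> h.py <<'E'
def zoom(tag,sc=(320,160,370,210),tc=(270,145,330,195)):
    for n,c in(("side",sc),("top",tc)):
        a=np.mean([cams.camera(n).astype(float) for _ in range(4)],0).astype(np.uint8)
        a=cv2.cvtColor(a,cv2.COLOR_RGB2BGR);cv2.imwrite(f"pics/{n}_{tag}_full.png",a)
        cv2.imwrite(f"pics/{n}_{tag}.png",cv2.resize(a[c[1]:c[3],c[0]:c[2]],None,fx=12,fy=12,interpolation=cv2.INTER_CUBIC))
E
python3 - <<'E'
from h import *
to([.5759,-.1757,.0579])
zoom("q")
E
```

```text
at [ 0.5816 -0.1262  0.2076] yaw 1.4175 shares [-0.246  0.011  0.75 ] ft [-5.9 -8.3 -0.2] clk 10.8 w 0.115
```

View pics/side_q.png

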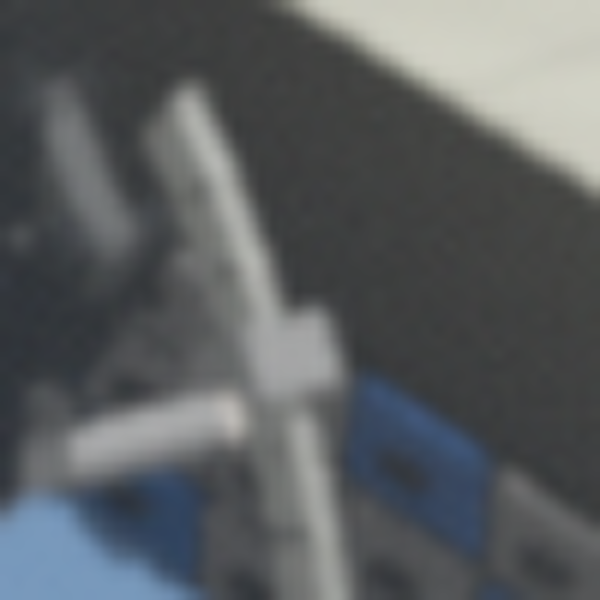

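View pics/top_q.png

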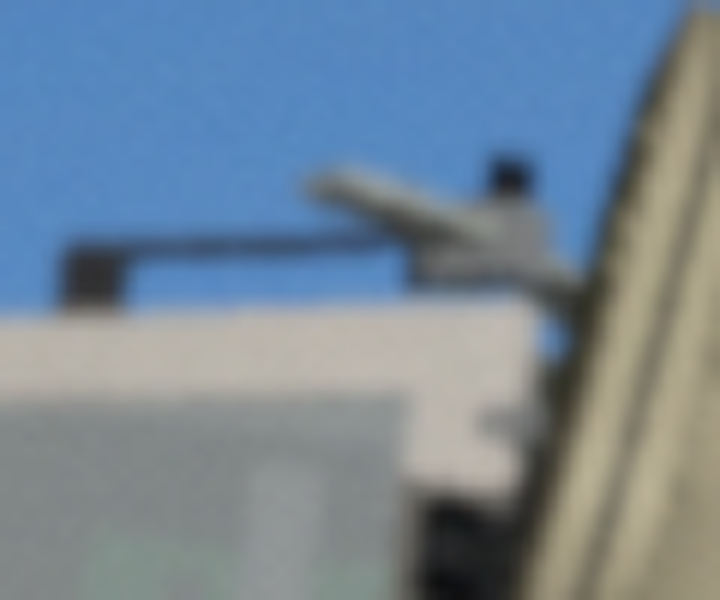

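```bash
python3 - <<'E'
from h import *
x,y,w,hx=.5985,-.0362,1.425,.105
def loc(p): return R(w).T@(p-np.array([x,y,0]))
for nm,s,t in(("tab",(344.6,189.5),(310,165.2)),("corner top",(339.8,193.3),(314.6,170.0)),("corner shut",(346,238.9),(323,178.6)),("bar",(305.6,264),(331,223.6))):
    p,f=tri(s,t);l=loc(p);print(nm,p.round(4),l.round(4),"r",np.hypot(hx-l[0],l[2]-.1).round(4),"a",np.arctan2(l[2]-.1,hx-l[0]).round(3),f.round(1))
E
```

```text
tab [ 0.6969 -0.095   0.2257] [-0.0439 -0.1059  0.2257] r 0.1949 a 0.701 [-1.8  0.4  1.1 -1.9]
corner top [ 0.6764 -0.1062  0.2276] [-0.0579 -0.0872  0.2276] r 0.2069 a 0.665 [-0.4  0.1  0.3 -0.4]
corner shut [ 0.6751 -0.1471  0.1066] [-0.0986 -0.0919  0.1066] r 0.2037 a 0.032 [-0.3  0.1  0.2 -0.4]
bar [ 0.5235 -0.1724  0.1065] [-0.1457  0.0544  0.1065] r 0.2507 a 0.026 [-1.1  0.2  0.7 -1.4]
```

```bash
python3 - <<'E'
from h import *
a=cv2.imread("pics/side_q_full.png")[165:235,325:365]
a=cv2.resize(a,None,fx=8,fy=8,interpolation=cv2.INTER_CUBIC)
g=cv2.createCLAHE(3,(4,4)).apply(cv2.cvtColor(a,cv2.COLOR_BGR2GRAY))
g=cv2.cvtColor(g,cv2.COLOR_GRAY2BGR)
x,y,w,hx=.5985,-.0362,1.425,.105
for k in range(1,10):
  for r in(.176,.187,.195,.204):
    p=R(w)@np.array([hx-r*np.cos(k/10),-.104,.1+r*np.sin(k/10)])+[x,y,0]
    q=(proj("side",p)-[325,165]+.5)*8
    cv2.circle(g,tuple(int(v) for v in q),2,(0,0,255) if k!=7 else (0,255,0),-1)
cv2.imwrite("pics/ticks.png",np.hstack([a,g]))
E
```

```text
(no output)
```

View pics/ticks.png

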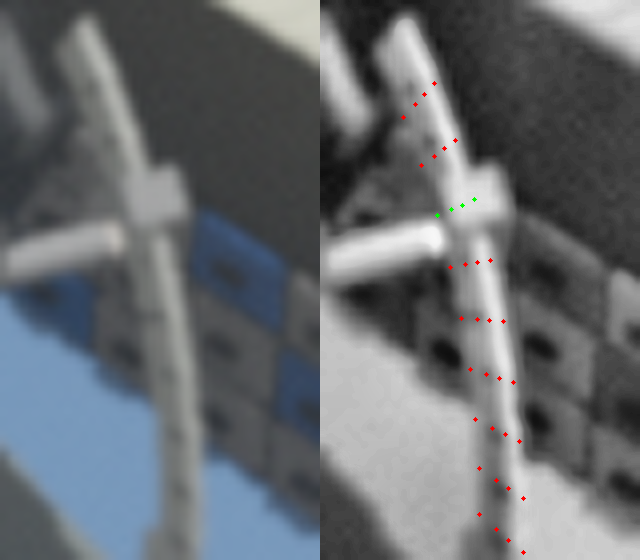

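Emit:
move_arm(claw=[0,0,0,0], dp=[[0.018,-0.008,-0.03],[0.018,-0.008,-0.028],[0,0,0],[0,0,0]], turn=[[0,0,0],[0,0,0],[0,0,0],[0,0,0]])

```text
clock: 11.53
position: [0.5828, -0.1169, 0.2198]
ee_rot: [0.758, 0.652, 0.001, 0.002]
ft_force: [8.3, -6.1, -3.7]
grip_width: 0.114
```

```bash
python3 - <<'E'
from h import *
to([.5759,-.1757,.0579])
zoom("r")
E
```

```text
at [ 0.5828 -0.1169  0.2198] yaw 1.4198 shares [-0.294  0.007  0.81 ] ft [ 8.3 -6.1 -3.7] clk 11.53 w 0.114
```

View pics/side_r.png

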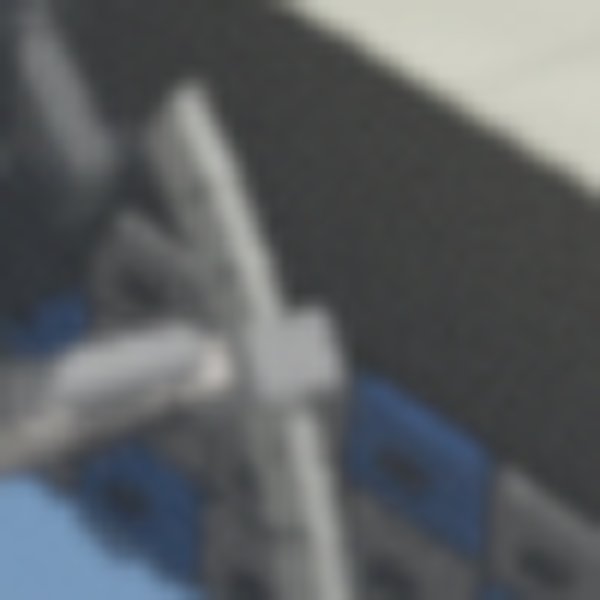

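View pics/top_r.png

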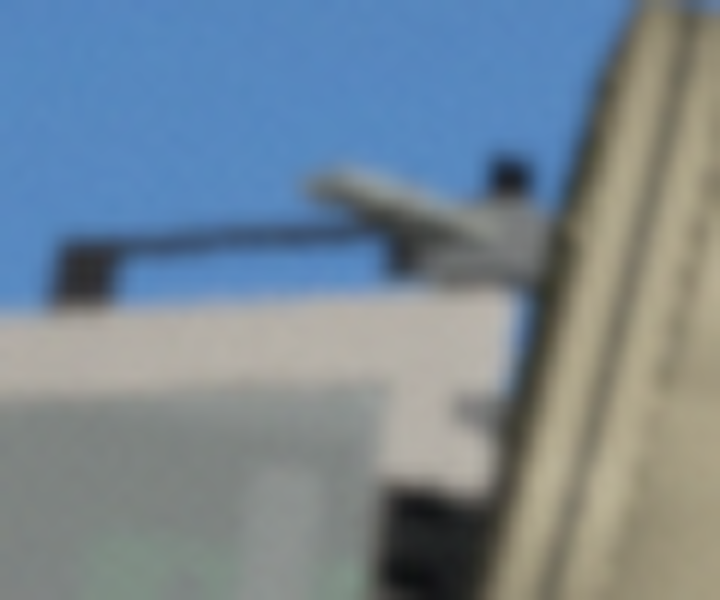

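```bash
python3 - <<'E'
from h import *
x,y,w,hx=.5985,-.0362,1.425,.105
def loc(p): return R(w).T@(p-np.array([x,y,0]))
for nm,s,t in(("corner",(338.5,188.9),(312.7,169.2)),):
    p,f=tri(s,t);l=loc(p);print(nm,l.round(4),"r",np.hypot(hx-l[0],l[2]-.1).round(4),"a",np.arctan2(l[2]-.1,hx-l[0]).round(3)-.032,f.round(1))
d=np.array([.5828,-.1169,.2198])-[.5759,-.1757,.0579]
l=R(w).T@d;print(l, np.arcsin((.005+l[2])/.25)-.02, np.arctan2(.005+l[2],.25-l[0])-.02)
# model overlay of cover edges for angle candidates
for tag,v in(("side",(320,160)),("top",(270,145))):
  for a in(.66,.68,.70,.72,.74):
    out=[]
    for r,ly,n in((.205,-.088,.0065),(.205,-.088,-.0025),(.176,-.101,0)):
      p=R(w)@np.array([hx-r*np.cos(a)+n*np.sin(a)*1,ly,.1+r*np.sin(a)+n*np.cos(a)])+[x,y,0]
      out.append(((proj(tag,p)-v+.5)*12).round())
    print(tag,a,*out)
E
```

```text
corner [-0.0511 -0.0865  0.2373] r 0.2079 a 0.69 [-0.4  0.1  0.3 -0.4]
[0.0591786  0.00171569 0.1619    ] 0.7109805566398316 0.6986259760749614
side 0.66 [231. 382.] [242. 423.] [233. 417.]
side 0.68 [226. 364.] [237. 404.] [228. 402.]
side 0.7 [221. 346.] [232. 386.] [224. 387.]
side 0.72 [215. 328.] [227. 368.] [220. 372.]
side 0.74 [209. 310.] [221. 350.] [215. 357.]
top 0.66 [527. 293.] [545. 302.] [454. 256.]
top 0.68 [518. 288.] [537. 298.] [446. 252.]
top 0.7 [509. 284.] [528. 293.] [439. 249.]
top 0.72 [499. 280.] [519. 289.] [431. 245.]
top 0.74 [489. 275.] [510. 285.] [423. 241.]
```

```bash
python3 - <<'E'
import cv2,numpy as np
o=[]
for t in("p","q","r"):
    a=cv2.imread(f"pics/top_{t}_full.png")[155:175,295:320]
    a=cv2.resize(a,None,fx=16,fy=16,interpolation=cv2.INTER_LANCZOS4)
    o.append(cv2.convertScaleAbs(a,alpha=1.5,beta=-20))
o=np.hstack(o);cv2.imwrite("pics/tipcmp.png",cv2.resize(o,(800,int(o.shape[0]*800/o.shape[1])),interpolation=cv2.INTER_AREA))
E
```

```text
(no output)
```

View pics/tipcmp.png

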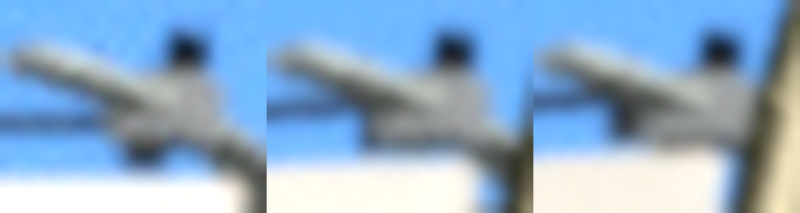

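Emit:
move_arm(claw=[0,0,0,0,0,0], dp=[[0.002,0.006,-0.006],[0,0,0],[0,0,0],[0,0,0],[0,0,0],[0,0,0]], turn=[[0,0,0],[0,0,0],[0,0,0],[0,0,0],[0,0,0],[0,0,0]])

```text
clock: 12.43
position: [0.5828, -0.1166, 0.2202]
ee_rot: [0.759, 0.652, -0.0, 0.001]
ft_force: [5.1, -4.1, -3.6]
grip_width: 0.112
```

```bash
python3 - <<'E'
from h import *
to([.5759,-.1757,.0579])
zoom("s")
snap("s2",(230,150,390,270),(240,140,360,260))
to([.5759,-.1757,.0579])
E
```

```text
at [ 0.5828 -0.1166  0.2202] yaw 1.4194 shares [-0.296  0.01   0.812] ft [ 5.1 -4.1 -3.6] clk 12.43 w 0.112
at [ 0.5829 -0.1166  0.2202] yaw 1.4195 shares [-0.296  0.009  0.812] ft [ 5.2 -3.9 -3.9] clk 12.93 w 0.113
```

View pics/side_s.png

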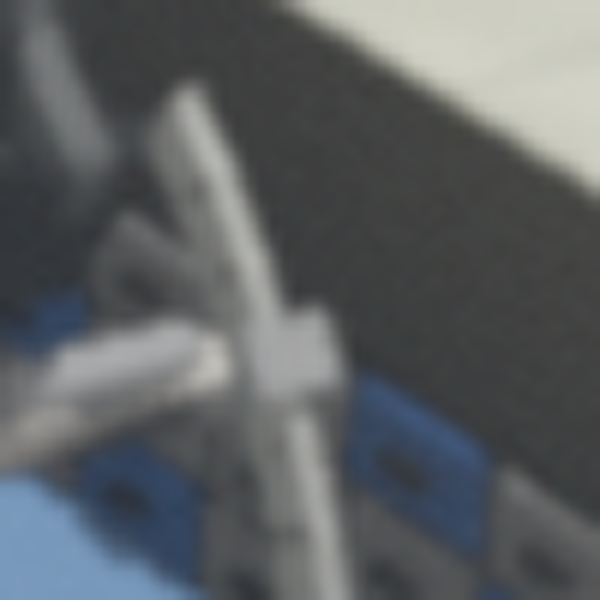

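View pics/top_s.png

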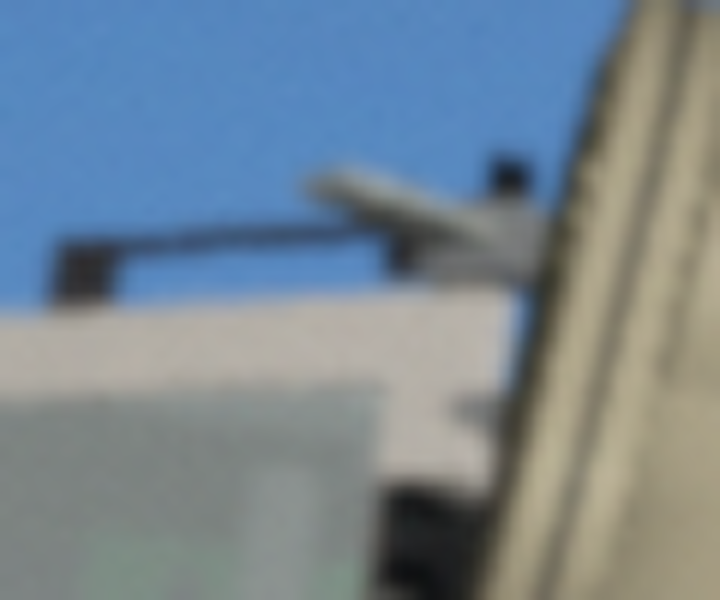

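View pics/side_s2.png

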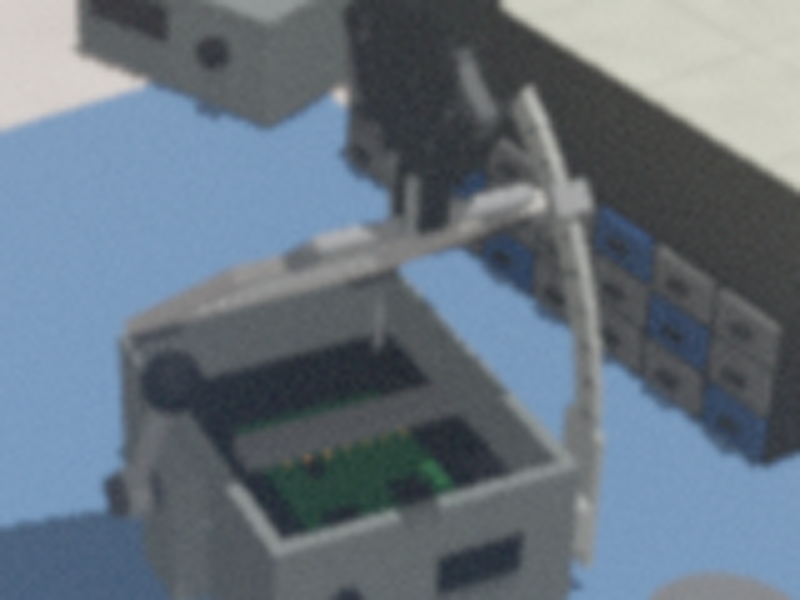

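```bash
python3 - <<'E'
from workcell import manip
print(manip.hand_in()); o=manip.get_obs(); print(o["clock"],o["position"],o["grip_width"])
E
```

```text
the job is handed in; nothing more can be done
None
the job is handed in; nothing more can be done
```

The job is handed in at about 12.9 s on the clock, and the gripper is still holding the cover at the index tab. No verdict was reported.

**Lever:** With the cover shut, I swung the lever until it hit its stop: the force jumped from 8 N to 23 N within about 1 mm. I then followed it back, and the images show the knob at its original rest position with no force on the gripper.

**Cover:** I pinched the bar handle with 40 N and lifted it along its arc. The cover angle reads about 0.70 rad: the gripper's movement gave 0.70–0.71 and the cover corner in the images 0.69–0.70. The index tab measures about 0.70–0.71 rad from the images and agrees with the quadrant ticks. In the last top view the pointer tip meets the tab's tooth, which I put at within about 0.015 rad.

**Last checks:** The position held steady over the last 0.5 s, the tab looked unmoved, and the wrist force was about 8 N. I touched nothing but the knob and the bar, though I did not recheck each bystander object individually.

**Disagreement:** In both cameras the fingertips appeared about 35–40 mm higher than the reported tool position. I set the grasp depths from the images instead, and both contacts worked. The camera views also disagreed with each other by up to about 2 pixels, which is the main uncertainty in the final angle.

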